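# Tare the kitchen scale for the mug

## Task

Get the kitchen scale ready for weighing: set the empty mug gently, upright, in the middle of the scale's pan and let go; then turn the grey tare knob, which turns the dial, until the dial's broad zero mark stands exactly under the pointer with the mug's weight on the pan. Do not knock over or shift the honey jar, the sugar pot or the bottle standing near by.

Things in the scene. Friction and masses are not known exactly. Their poses are not given: they have to be found in the camera images.
- scale: Mechanical kitchen scale, fixed; white housing 170 (x) x 320 (y) mm, top 34 mm high. Origin: centre of its underside; x points away from the robot at yaw 0, y left, z up. A round pan stands over its left half, centred 85 mm to +y of the origin; the flat dial, facing up (142 mm across, 37 mm above the worktop), lies on its right half, centred 85 mm to -y.
- pan: The scale's flat round steel pan, 136 mm across, 6 mm thick, no rim. Origin: centre of its top face, 60 mm above the worktop when empty. It sinks straight down on a damped spring (260 N/m, at most 17 mm; the mug sinks it 7 to 12 mm), which turns the pointer clockwise seen from above, 90 rad per metre.
- tare_knob (a joint): Angle of the tare knob and the dial disc fixed to it, about the vertical axis through the dial's centre, rad, positive counter-clockwise from above, -2.4 to 2.4; at 0 the zero mark points along the scale's +x. Stays where it is left (friction 0.04 N m). It does not move the pointer.
- knob_grip (a point): On the knob's axis, 76 mm above the worktop, the height to grip. The knob is a grey upright bar 60 mm long (this frame's x, which points to the zero mark), 18 mm thick (this frame's y), top 90 mm above the worktop, on a round skirt 60 mm across whose top is 52 mm above the worktop. z up.
- pointer_tip (a point): Tip of the dark pointer (a thin bar 4 mm wide over the dial, from under the knob), 56 mm from the knob's axis, 40 mm above the worktop. Moved by the pan alone: along the scale's +x when the pan is empty, 0.65 to 1.05 rad clockwise of that under the mug.
- zero_mark (a point): The dial's zero mark: the one broad black bar (7 mm wide, 22 mm long) among thin graduations 9 degrees apart, printed on the white dial disc that turns with the knob. The point is on its centre line, 56 mm from the knob's axis, as far out as the pointer's tip. x points outward from the knob's axis.
- honey_jar: Bystander: glass honey jar with yellow lid, 64 mm across, 87 mm high, origin at the centre of its underside.
- sugar_pot: Bystander: pale round sugar pot with a knobbed lid, 86 mm across, 85 mm high, origin at the centre of its underside.
- yellow_bottle: Bystander: squeezy bottle with yellow label and cap, 49 x 81 mm, 226 mm high, origin at the centre of its underside.
- mug: Empty white china mug with thin red-brown rings, standing upright: cup 80 mm across, 102 mm high, straight upright wall about 5 mm thick, hollow; one handle, reaching 35 mm out from the wall. Origin: on the underside, 17.5 mm from the cup's axis towards the handle; the handle points to its -y, z up. Its mass differs from time to time (0.19 to 0.31 kg).
- mug_centre (a point): On the cup's axis at the mug's underside (its frame is the mug's; handle to -y).

How it is judged:
On the way, in this order (a step that is already met when the one before it is completed fails the run):
1. the mug stands upright in the middle of the pan (within 20 mm) and is let go (horizontal distance between mug_centre and pan below 0.02 m and angle between mug's own z axis and vertical below 0.1 rad and contact force between mug and pan above 1 N and contact force between each of the arm, the fingers and mug below 0.1 N and linear speed of mug below 0.02 m/s), for 0.2 s.
2. the zero mark stands under the pointer's tip (within 4 mm) (horizontal distance between pointer_tip and zero_mark below 0.004 m), for 0.2 s.
At the end, for the whole second after the job is handed in: The mug stands still and upright on the pan, its cup's centre within 20 mm of the pan's centre, and with its weight on the pan the centre line of the dial's zero mark is within 4 mm of the pointer's tip (horizontal distance between mug_centre and pan below 0.02 m and angle between mug's own z axis and vertical below 0.1 rad and contact force between mug and pan above 1 N and linear speed of mug below 0.02 m/s and horizontal distance between pointer_tip and zero_mark below 0.004 m); the robot touches nothing.
It fails at once if the mug is tipped by more than 35 degrees (angle between mug's own z axis and vertical above 0.61 rad).
It fails at once if the mug is dropped or pushed hard on the pan (more than 25 N) (contact force between mug and pan above 25 N).
It fails at once if a bystander is shifted by more than 30 mm (distance of any of honey_jar, sugar_pot, yellow_bottle from where it was at the start of the episode above 0.03 m).
It also fails if it takes over 48 s, if anything falls off the work surface, if the arm or the gripper's body presses on something with over 40 N, if the wrist force passes 120 N, or if a joint passes its speed limit or range.

## Robot

A 6-joint arm with a two-finger parallel gripper is mounted at the origin on a cart in front of the work surface, level with it; the furniture and walls round the work are solid. World frame = base frame: x ahead of the robot, y to its left, z up, the work surface at z = 0. Lengths are in m, angles in rad, forces in N, time in s.
With the tool pointing down it reaches from about 0.25 to 0.775 m from the base axis. Payload 4 kg.
Tool frame: the origin (TCP) lies midway between the tips of the shut fingers; the grasp point (between the pads) lies 19 mm behind it (robot.tcp_to_grasp is the z of the grasp point in the tool frame, in m); z points along the fingers, y is the line along which they close (so a half turn about z gives the same grasp; the last joint's range is limited). The gripper opens to 94 mm and grips with 3 to 60 N. Pads are 16 mm wide; open, the fingers measure 119 mm over their backs; the gripper's body (75 mm by 177 mm) begins 78 mm behind the grasp point.
Start: joints at [1.103, 0.087, 1.371, -0, 1.684, -0.103], TCP at [0.196, 0.514, 0.206] pointing down, gripper open.
Joint ranges: [-3.1, 3.1], [-0.76, 2.03], [0.27, 2.55], [-1.08, 4.22], [0.17, 2.65], [-2.57, 2.57]. Speed limits (rad/s): [2.79, 2.79, 3.14, 3.14, 3.14, 3.14].

## Interface

Orientations are given as [roll, pitch, yaw] about the fixed x, y, z axes, in that order (R = Rz(yaw) Ry(pitch) Rx(roll)).
In Python, from bench import robot gives the robot as it stands. The module is installed in compiled form; this text tells all that it offers.
- The arm moves only by the tool move_arm, never from a script. Its argument "motion" is one flat list of numbers, 7 for each row, row after row: the turn, a rotation vector about the tool's x, y, z in units of 45 degrees (1.0 is 45 degrees), then the shift along the tool's x, y, z in units of 100 mm (1.0 is 100 mm), then the opening, from 0 (shut) to 1 (fully open). A call has 1 to 12 rows; each row shifts and turns the commanded pose from where the row before left it, along the tool's axes as they then stand; what a row does not reach is not made up. A row lasts 1/12 s, in which the tool goes at most 41.7 mm and 7.16 degrees, less where a joint would pass 70% of its speed; a pose out of reach is approached as far as the arm can. A call with a number of a shift or a turn outside -1 to 1 is refused whole. A call with a gripper value outside its range is refused whole. The fingers move at their own pace and stop on an object; the grip force is fixed at half the most. Time passes only in rows, so rows that do not move let the fingers close. It gives the time, the measured TCP pose, the force, the opening and the grip force at its end, in the units of the state.
- robot.get_obs(): the state, without advancing time (a new reading comes with each control period).
- robot.snapshot(name): name is "scene" or "top" or "wrist"; returns the picture (480x640x3 uint8, red, green, blue); there is no depth.
- robot.get_calibration(name): a dict with "fx", "fy", "cx", "cy" (pixels), "R" (3x3) and "t" (3): a world point X has camera coordinates R X + t. Camera axes: x right, y down, z forward; pixel columns grow to the right and rows downward; lengths in m; the calibration is good to about 2 mm. A picture is of the moment at which its call begins: read the wrist's pose just before it. get_calibration takes no time and is no camera call; for the wrist camera it gives the pose at the moment of the call.
- robot.close_job(): hands the job in; it is judged then, once.
The state is a dict: "time": time; "joint_positions": joint angles; "qvel": joint speeds; "joint_torque": joint torques, N m; "tool_pos": TCP position; "ee_rot": TCP orientation; "wrist_force": force on the tool from outside, world axes, zero at the start; "wrist_torque": the same for the moment, N m; "width": finger opening in m; "finger_force": force on a finger pad.
Only numpy, scipy, OpenCV 4.12 (cv2) and the standard library are available. Lean on these libraries where they do the work, as an engineer would, in place of code of your own. Each camera call takes 0.05 s, during which the arm holds its last target. There are 200 camera calls.

## Working session

There is one attempt and no reset: what is moved stays moved. The work goes in short steps, Python scripts to look and compute and a tool call to move; the robot and the scene stay as the last step left them, time stands still between calls to the robot, and variables do not carry over. Pictures are saved under pics/ and viewed, at most 10 in all, crops included, and the job is handed in when it is done.

Besides the shell and the picture viewer there is one more tool, called after "Call:" as a command line: name --argument value ..., lists and objects as JSON in quotes. move_arm: Moves the arm, as the interface text tells. Shifts and turns lie within -1 to 1; 1 stands for 100 mm of shift or 45 degrees of turn. Its arguments: {"type":"object","properties":{"motion":{"type":"array","items":{"type":"number"}}},"required":["motion"]}

```bash
mkdir -p pics; python3 - <<'E'
from bench import robot
import cv2,numpy as np
np.set_printoptions(precision=4,suppress=True)
for n in("scene","top"):
    im=robot.snapshot(n);cv2.imwrite(f"pics/{n}0.png",im[:,:,::-1]);c=robot.get_calibration(n)
    print(n,c, -np.array(c["R"]).T@c["t"])
print(robot.get_obs(),robot.tcp_to_grasp)
E
```

```text
scene {'fx': 557.6858860022506, 'fy': 557.6858860022506, 'cx': 310.80272527254874, 'cy': 240.57358149403908, 'R': array([[-0.8854, -0.4647, -0.0046],
       [-0.3695,  0.71  , -0.5995],
       [ 0.2819, -0.5291, -0.8004]]), 't': array([0.4037, 0.2734, 1.2804])} [0.0976 0.671  1.1906]
top {'fx': 532.9743145202733, 'fy': 532.9743145202733, 'cx': 320.21867029438755, 'cy': 235.59323137385675, 'R': array([[-0.0179, -0.9994, -0.0295],
       [-0.9858,  0.0226, -0.1667],
       [ 0.1672,  0.0261, -0.9856]]), 't': array([-0.0116,  0.4941,  1.1202])} [ 0.2995 -0.052   1.186 ]
{'time': 0.1, 'joint_positions': array([ 1.1029,  0.0879,  1.3721, -0.    ,  1.6836, -0.1031]), 'qvel': array([ 0.0003, -0.0023, -0.0026,  0.0001, -0.0019, -0.0011]), 'joint_torque': array([  0.0017, -34.1248, -30.3304,   0.0719,   0.0304,  -0.0001]), 'tool_pos': array([0.196 , 0.5134, 0.2044]), 'ee_rot': array([-3.1397, -0.0002,  2.7768]), 'wrist_force': array([ 0.4572,  0.1672, -0.2074]), 'wrist_torque': array([-0.0276,  0.0331, -0.0301]), 'finger_force': 0.0, 'width': 0.09393937307443455} -0.0188
```

View pics/top0.png

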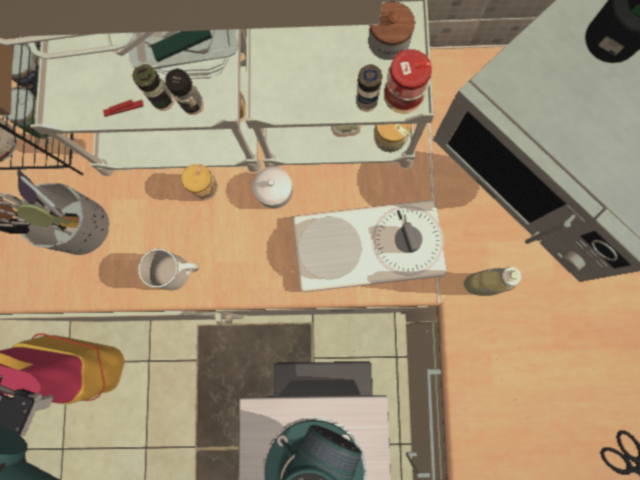

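View pics/scene0.png

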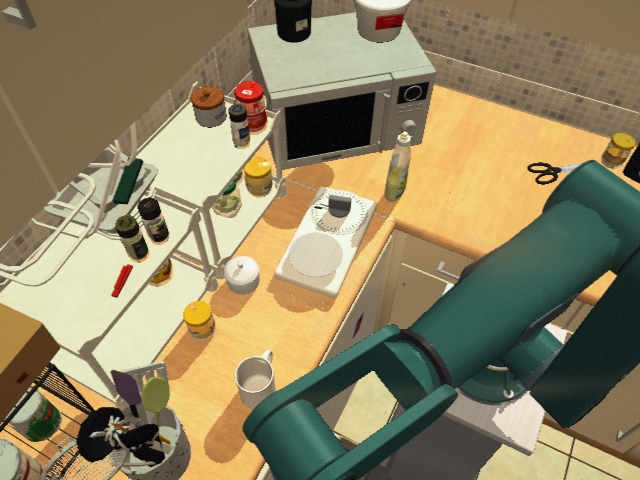

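The top view shows the mug at about (163,270) with its handle to the right, the scale's pan at (328,248) and its dial at (407,238), the sugar pot at (271,187), the honey jar at (198,180) and the bottle at (490,281). The scene view agrees. Next I measure positions by casting rays.

```bash
cat > h.py <<'E'
import cv2,numpy as np
from bench import robot
np.set_printoptions(precision=4,suppress=True)
def plane(c,uv,z):
    uv=np.atleast_2d(uv).astype(float)
    d=np.c_[(uv[:,0]-c["cx"])/c["fx"],(uv[:,1]-c["cy"])/c["fy"],np.ones(len(uv))]@np.array(c["R"])
    o=-np.array(c["R"]).T@c["t"]
    return (o+d*((z-o[2])/d[:,2])[:,None])
def proj(c,X):
    q=np.atleast_2d(X)@np.array(c["R"]).T+c["t"]
    return np.c_[c["fx"]*q[:,0]/q[:,2]+c["cx"],c["fy"]*q[:,1]/q[:,2]+c["cy"]]
E
python3 - <<'E'
from h import *
c=robot.get_calibration("top"); im=cv2.imread("pics/top0.png")
hsv=cv2.cvtColor(im,cv2.COLOR_BGR2HSV)
m=((hsv[...,1]<70)&(hsv[...,2]>120)).astype(np.uint8)*255
for name,(x0,y0,x1,y1) in dict(scale=(285,195,455,297),mug=(130,240,203,298)).items():
    r=np.zeros_like(m);r[y0:y1,x0:x1]=m[y0:y1,x0:x1]
    k=max(cv2.findContours(r,cv2.RETR_EXTERNAL,cv2.CHAIN_APPROX_NONE)[0],key=cv2.contourArea)
    q=cv2.boxPoints(cv2.minAreaRect(k));print(name,cv2.contourArea(k),q.tolist())
    print(plane(c,q,.034 if name=="scale" else .102))
    if name=="scale":
        P=plane(c,k[:,0],.034)[:,:2].astype(np.float32);print("rect",cv2.minAreaRect(P))
print("bottle base-ish, honey, sugar",plane(c,[[478,290]],0),plane(c,[[198,175]],.087),plane(c,[[268,183]],.085))
s=np.hstack([cv2.resize(im[240:300,130:205],None,fx=5,fy=5,interpolation=2)[:300],cv2.resize(im[200:275,360:450],None,fx=4,fy=4,interpolation=2)])
cv2.imwrite("pics/a.png",s)
E
```

```text
scale 10921.0 [[291.7193298339844, 210.10714721679688], [438.0833435058594, 194.34486389160156], [448.9158020019531, 294.9321594238281], [302.5517883300781, 310.6944580078125]]
[[ 0.5537  0.0406  0.034 ]
 [ 0.5814 -0.2834  0.034 ]
 [ 0.3601 -0.2943  0.034 ]
 [ 0.3326  0.0193  0.034 ]]
rect ((0.45560717582702637, -0.12986554205417633), (0.22128425538539886, 0.3205792307853699), 5.500202178955078)
mug 1606.0 [[131.81532287597656, 277.6285400390625], [148.40293884277344, 241.90138244628906], [198.4092254638672, 265.11859130859375], [181.8216094970703, 300.84576416015625]]
[[0.4046 0.3661 0.102 ]
 [0.4784 0.3343 0.102 ]
 [0.4276 0.2286 0.102 ]
 [0.3551 0.2611 0.102 ]]
bottle base-ish, honey, sugar [[ 0.3714 -0.3657  0.    ]] [[0.624  0.2374 0.087 ]] [[0.603  0.0868 0.085 ]]
```

View pics/a.png

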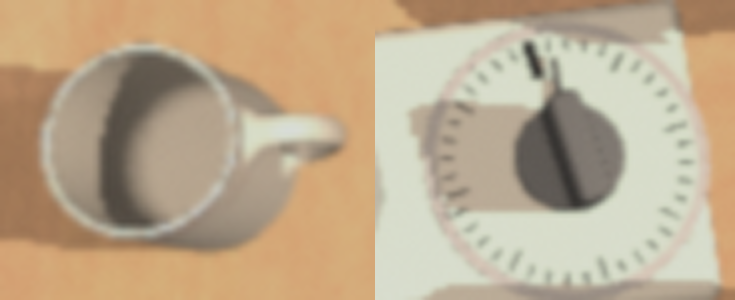

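The crop shows the mug's rim centred at about (158,268) px with the handle tip at (198,267). The dial's centre is at (408.5,239.5), the zero mark at (399.5,215) and the pointer tip at (405,215).

```bash
python3 - <<'E'
from h import *
c=robot.get_calibration("top")
print("rim",plane(c,[[158,268.2],[138.4,268.2],[177.6,268.2],[158,248.8],[158,287.6]],.102))
print("handle",plane(c,[[198.4,267]],.06))
print("dial",plane(c,[[408.5,239.5]],.037),"pan",plane(c,[[328,248]],.06))
print("zero",plane(c,[[399.5,215]],.037),"ptr",plane(c,[[405,214.5]],.04))
o=robot.get_obs();print(o["tool_pos"],o["ee_rot"])
from scipy.spatial.transform import Rotation as Ro
print(Ro.from_euler('xyz',o["ee_rot"]).as_matrix()); w=robot.get_calibration("wrist");print(w)
E
```

```text
rim [[0.423  0.3124 0.102 ]
 [0.4239 0.3532 0.102 ]
 [0.4221 0.2716 0.102 ]
 [0.4634 0.3137 0.102 ]
 [0.3831 0.311  0.102 ]]
handle [[0.4285 0.2394 0.06  ]]
dial [[ 0.4815 -0.2134  0.037 ]] pan [[ 0.4634 -0.0383  0.06  ]]
zero [[ 0.5363 -0.1962  0.037 ]] ptr [[ 0.5365 -0.2079  0.04  ]]
[0.196  0.5134 0.2044] [-3.1397 -0.0002  2.7768]
[[-0.9342  0.3567 -0.0009]
 [ 0.3567  0.9342 -0.0017]
 [ 0.0002 -0.0019 -1.    ]]
{'fx': 369.08576255236443, 'fy': 369.08576255236443, 'cx': 319.30923464781205, 'cy': 242.89876042468944, 'R': array([[ 0.3576,  0.9339, -0.0017],
       [ 0.8981, -0.3434,  0.2748],
       [ 0.256 , -0.0998, -0.9615]]), 't': array([-0.5498, -0.028 ,  0.3917])}
```

Call:
move_arm --motion '[0, 0, 0, -0.284, -0.107, 0, 1, 0, 0, 0, -0.284, -0.107, 0, 1, 0, 0, 0, -0.284, -0.107, 0, 1, 0, 0, 0, -0.284, -0.107, 0, 1, 0, 0, 0, -0.284, -0.107, 0, 1, 0, 0, 0, -0.284, -0.107, 0, 1, 0, 0, 0, -0.284, -0.107, 0, 1, 0, 0, 0, -0.284, -0.107, 0, 1, 0, 0, 0, -0.284, -0.107, 0, 1, 0, 0, 0, -0.284, -0.107, 0, 1]'

```text
time: 0.93
tool_pos: [0.424, 0.3112, 0.205]
ee_rot: [-3.141, -0.001, 2.777]
wrist_force: [0.1, 0.3, 0.4]
width: 0.0938
finger_force: 0.0
```

Call:
move_arm --motion '[0, 0, 0.1536, 0, 0, 0, 1, 0, 0, 0.1536, 0, 0, 0, 1, 0, 0, 0.1536, 0, 0, 0, 1, 0, 0, 0.1536, 0, 0, 0, 1, 0, 0, 0.1536, 0, 0, 0, 1, 0, 0, 0.1536, 0, 0, 0, 1, 0, 0, 0.1536, 0, 0, 0, 1, 0, 0, 0.1536, 0, 0, 0, 1, 0, 0, 0.1536, 0, 0, 0, 1, 0, 0, 0.1536, 0, 0, 0, 1, 0, 0, 0, 0, 0, 0, 1, 0, 0, 0, 0, 0, 0, 1]'

```text
time: 1.93
tool_pos: [0.4231, 0.3124, 0.205]
ee_rot: [-3.141, 0.0, 1.573]
wrist_force: [-0.2, 0.3, -0.4]
width: 0.0937
finger_force: 0.0
```

```bash
python3 - <<'E'
from h import *
c=robot.get_calibration("wrist");im=robot.snapshot("wrist")[:,:,::-1].copy()
o=robot.get_obs();print(o["tool_pos"],o["ee_rot"])
t=np.linspace(0,2*np.pi,60)
for p in proj(c,np.c_[.423+.04*np.cos(t),.312+.04*np.sin(t),.102+0*t]):cv2.circle(im,tuple(int(v) for v in p),1,(0,0,255),-1)
cv2.imwrite("pics/w1.png",im)
E
```

```text
[0.4232 0.3124 0.2051] [-3.1409  0.0003  1.5733]
```

View pics/w1.png

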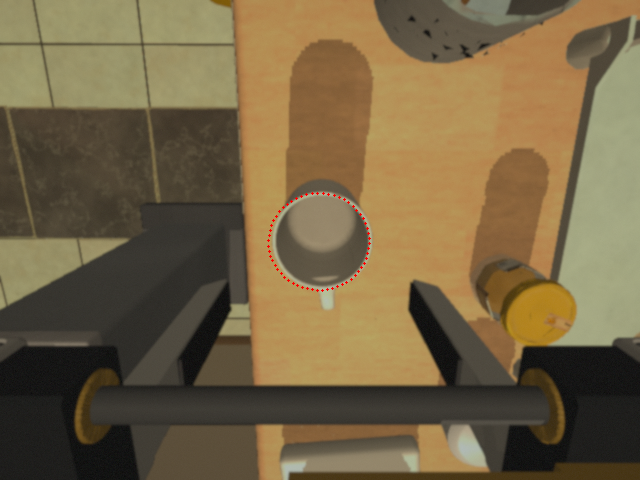

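The red 80 mm circle I drew at (0.423, 0.312) sits on the mug's rim, centred at about (320,242). I'll descend and grip.

Call:
move_arm --motion '[0, 0, 0, 0, 0, 0.25, 1, 0, 0, 0, 0, 0, 0.25, 1, 0, 0, 0, 0, 0, 0.25, 1, 0, 0, 0, 0, 0, 0.25, 1, 0, 0, 0, 0, 0, 0.25, 1, 0, 0, 0, 0, 0, 0.24, 1, 0, 0, 0, 0, 0, 0, 1, 0, 0, 0, 0, 0, 0, 0.5, 0, 0, 0, 0, 0, 0, 0.5, 0, 0, 0, 0, 0, 0, 0.5, 0, 0, 0, 0, 0, 0, 0.5, 0, 0, 0, 0, 0, 0, 0.5]'

```text
time: 2.98
tool_pos: [0.4248, 0.3133, 0.0587]
ee_rot: [3.138, -0.002, 1.571]
wrist_force: [-0.3, 0.5, 3.6]
width: 0.0795
finger_force: 30.0
```

Call:
move_arm --motion '[0, 0, 0, 0, 0, 0, 0.5, 0, 0, 0, 0, 0, 0, 0.5, 0, 0, 0, 0, 0, -0.1, 0.5, 0, 0, 0, 0, 0, -0.2, 0.5, 0, 0, 0, 0, 0, -0.2, 0.5, 0, 0, 0, 0, 0, -0.2, 0.5, 0, 0, 0, 0, 0, -0.2, 0.5, 0, 0, 0, 0, 0, -0.1, 0.5, 0, 0, 0, 0, 0, 0, 0.5]'

```text
time: 3.73
tool_pos: [0.4244, 0.3132, 0.1591]
ee_rot: [3.138, -0.002, 1.57]
wrist_force: [0.1, -0.0, -2.1]
width: 0.0793
finger_force: 30.0
```

The mug is held. I'll pin down the pan centre from the two initial images, before the arm blocks the view.

```bash
python3 - <<'E'
from h import *
out=[]
yaw=np.radians(5.7);d=np.array([.4815,-.2134]);u=np.array([-np.sin(yaw),np.cos(yaw)]);x=np.array([np.cos(yaw),np.sin(yaw)])
t=np.linspace(0,2*np.pi,90)[:,None]
def circ(c,r,z):return np.c_[c+r*(np.cos(t)*x+np.sin(t)*u),z+0*t]
o=d+.085*u
cor=np.array([o+a*.085*x+b*.16*u for a,b in((1,1),(1,-1),(-1,-1),(-1,1))])
for n,(x0,y0,x1,y1) in dict(top=(285,195,455,300),scene=(270,180,385,300)).items():
    c=robot.get_calibration(n);im=cv2.imread(f"pics/{n}0.png")[y0:y1,x0:x1]
    s=400/(x1-x0);im=cv2.convertScaleAbs(cv2.resize(im,None,fx=s,fy=s,interpolation=2),alpha=1.3,beta=-70)
    for X,col in((circ(d,.071,.037),(0,0,255)),(circ(d+.17*u,.068,.06),(255,0,0)),(np.c_[cor,[.034]*4],(0,160,0))):
        for p in (proj(c,X)-[x0,y0]+.5)*s:cv2.circle(im,(int(p[0]),int(p[1])),1 if len(X)>5 else 4,col,-1)
    im=cv2.copyMakeBorder(im,0,max(0,420-im.shape[0]),0,0,cv2.BORDER_CONSTANT);out.append(im[:420])
cv2.imwrite("pics/b.png",np.hstack(out));print(d+.17*u)
E
```

```text
[ 0.4646 -0.0442]
```

View pics/b.png

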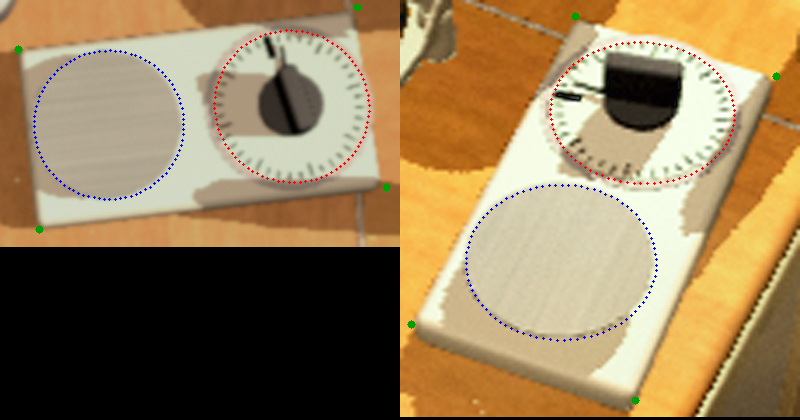

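Both overlays fit: the blue pan circle is centred at about (108,125) in the left crop and (561,262) in the right one. The pan centre is therefore (0.4645, -0.0445).

Call:
move_arm --motion '[0, 0, 0, -0.15, 0.017, 0, 0.5, 0, 0, 0, -0.31, 0.035, 0, 0.5, 0, 0, 0, -0.35, 0.04, 0, 0.5, 0, 0, 0, -0.35, 0.04, 0, 0.5, 0, 0, 0, -0.35, 0.04, 0, 0.5, 0, 0, 0, -0.35, 0.04, 0, 0.5, 0, 0, 0, -0.35, 0.04, 0, 0.5, 0, 0, 0, -0.35, 0.04, 0, 0.5, 0, 0, 0, -0.35, 0.04, 0, 0.5, 0, 0, 0, -0.35, 0.037, 0, 0.5, 0, 0, 0, -0.31, 0.031, 0, 0.5, 0, 0, 0, 0, 0, 0, 0.5]'

```text
time: 4.73
tool_pos: [0.4624, -0.0495, 0.1544]
ee_rot: [-3.138, 0.003, 1.564]
wrist_force: [-0.3, 0.1, -2.3]
width: 0.0796
finger_force: 30.0
```

Call:
move_arm --motion '[0, 0, 0, 0, 0, 0.1, 0.5, 0, 0, 0, 0, 0, 0.1, 0.5, 0, 0, 0, 0, 0, 0.1, 0.5, 0, 0, 0, 0, 0, 0, 0.5]'

```text
time: 5.07
tool_pos: [0.4607, -0.0427, 0.1223]
ee_rot: [-3.134, -0.002, 1.573]
wrist_force: [-0.2, 0.0, -3.1]
width: 0.0793
finger_force: 30.0
```

Call:
move_arm --motion '[0, 0, 0, 0, 0.02, 0.015, 0.5, 0, 0, 0, 0, 0.015, 0.015, 0.5, 0, 0, 0, 0, 0, 0.015, 0.5, 0, 0, 0, 0, 0, 0.015, 0.5, 0, 0, 0, 0, 0, 0.015, 0.5, 0, 0, 0, 0, 0, 0.015, 0.5, 0, 0, 0, 0, 0, 0, 0.5, 0, 0, 0, 0, 0, 0, 0.5, 0, 0, 0, 0, 0, 0, 0.5]'

```text
time: 5.82
tool_pos: [0.4667, -0.0445, 0.1176]
ee_rot: [3.141, -0.0, 1.57]
wrist_force: [0.6, 0.5, -1.9]
width: 0.0791
finger_force: 30.0
```

Call:
move_arm --motion '[0, 0, 0, 0, -0.01, 0.015, 0.5, 0, 0, 0, 0, -0.01, 0.015, 0.5, 0, 0, 0, 0, 0, 0.015, 0.5, 0, 0, 0, 0, 0, 0.015, 0.5, 0, 0, 0, 0, 0, 0, 0.5, 0, 0, 0, 0, 0, 0, 0.5, 0, 0, 0, 0, 0, 0, 0.5]'

```text
time: 6.4
tool_pos: [0.4649, -0.0446, 0.1117]
ee_rot: [3.141, 0.0, 1.57]
wrist_force: [-0.4, 0.2, -0.4]
width: 0.079
finger_force: 30.0
```

Call:
move_arm --motion '[0, 0, 0, 0, 0, 0, 0.87, 0, 0, 0, 0, 0, 0, 0.89, 0, 0, 0, 0, 0, 0, 0.92, 0, 0, 0, 0, 0, 0, 0.96, 0, 0, 0, 0, 0, 0, 1, 0, 0, 0, 0, 0, 0, 1, 0, 0, 0, 0, 0, 0, 1, 0, 0, 0, 0, 0, 0, 1, 0, 0, 0, 0, 0, 0, 1]'

```text
time: 7.15
tool_pos: [0.4648, -0.0445, 0.1115]
ee_rot: [3.142, -0.0, 1.57]
wrist_force: [0.4, -0.6, -0.8]
width: 0.0938
finger_force: 0.0
```

Call:
move_arm --motion '[0, 0, 0, 0, 0, -0.1, 1, 0, 0, 0, 0, 0, -0.15, 1, 0, 0, 0, 0, 0, -0.2, 1, 0, 0, 0, 0, 0, -0.2, 1, 0, 0, 0, 0, 0, -0.2, 1, 0, 0, 0, 0, 0, -0.2, 1, 0, 0, 0, 0, 0, -0.2, 1, 0, 0, 0, 0, 0, 0, 1]'

```text
time: 7.82
tool_pos: [0.4668, -0.0449, 0.2421]
ee_rot: [3.132, 0.002, 1.57]
wrist_force: [0.3, -0.7, 0.3]
width: 0.0942
finger_force: 0.0
```

```bash
python3 - <<'E'
from h import *
o=[]
for n,(x0,y0,x1,y1) in dict(top=(285,170,455,300),scene=(270,170,390,300)).items():
    im=robot.snapshot(n)[:,:,::-1];cv2.imwrite(f"pics/{n}2.png",im);s=400/(x1-x0)
    im=cv2.resize(im[y0:y1,x0:x1],None,fx=s,fy=s,interpolation=2);o.append(cv2.copyMakeBorder(im,0,max(0,435-im.shape[0]),0,0,0)[:435])
cv2.imwrite("pics/c.png",np.hstack(o))
E
```

```text
(no output)
```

View pics/c.png

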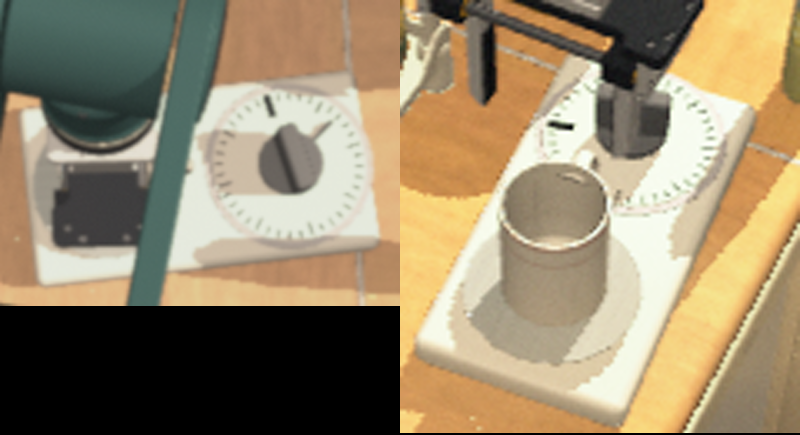

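The mug stands near the middle of the pan. In the top view the pointer tip is at about (424.4,221.9) px and the zero mark at (399.7,215.5). I'll work out the angles.

```bash
cat >> h.py <<'E'
def blobs(im,c,ctr,thr):
    """dark pixels between 42 and 66 mm from the dial axis -> angle histogram"""
    g=cv2.cvtColor(im,cv2.COLOR_BGR2GRAY);g=cv2.resize(g,None,fx=4,fy=4,interpolation=cv2.INTER_CUBIC)
    A=np.radians(np.arange(-100,60,1.))
    v=np.zeros(len(A))
    for i,a in enumerate(A):
        r=np.linspace(.040,.058,19);X=np.c_[ctr[0]+r*np.cos(a),ctr[1]+r*np.sin(a),.038+0*r]
        p=(proj(c,X)*4+1.5).round().astype(int);v[i]=g[p[:,1],p[:,0]].mean()
    return np.degrees(A),v
E
python3 - <<'E'
from h import *
c=robot.get_calibration("top");im=cv2.imread("pics/top2.png")
d=plane(c,[[408.4,239.4]],.037)[0];print(d)
for uv,z in(((424.4,221.9),.04),((399.7,215.5),.037)):
    v=plane(c,[uv],z)[0]-d;print(np.hypot(*v[:2]),np.degrees(np.arctan2(v[1],v[0])))
A,v=blobs(im,c,d,0);m=np.median(v)
print([(int(a),int(x)) for a,x in zip(A,v) if x<m-12])
E
```

```text
[ 0.4817 -0.2132  0.037 ]
0.05187209691935989 -43.9816475290606
0.055958956775064364 17.224479641608326
[(-48, 214), (-47, 200), (-46, 181), (-45, 165), (-44, 157), (-43, 158), (-42, 170), (-41, 182), (-40, 194), (-39, 202), (-38, 209), (-37, 213), (14, 203), (14, 185), (16, 166), (17, 151), (18, 143), (19, 146), (20, 159), (21, 179), (22, 197), (23, 212), (48, 217), (49, 214), (50, 212), (51, 210), (52, 207), (53, 205), (54, 203), (55, 199), (56, 197), (57, 194), (58, 192), (59, 190)]
```

Call:
move_arm --motion '[0, 0, 0, -0.2, 0.018, 0, 1, 0, 0, 0, -0.28, 0.027, 0, 1, 0, 0, 0, -0.28, 0.027, 0, 1, 0, 0, 0, -0.28, 0.027, 0, 1, 0, 0, 0, -0.28, 0.027, 0, 1, 0, 0, 0, -0.2, 0.018, 0, 1, 0, 0, 0, -0.16, 0.015, 0, 1]'

```text
time: 8.5
tool_pos: [0.4796, -0.2139, 0.2339]
ee_rot: [-3.138, -0.002, 1.569]
wrist_force: [-0.8, 0.4, -0.1]
width: 0.0941
finger_force: 0.0
```

Call:
move_arm --motion '[0, 0, 0.1455, 0, 0, 0, 1, 0, 0, 0.1455, 0, 0, 0, 1, 0, 0, 0.1455, 0, 0, 0, 1, 0, 0, 0.1455, 0, 0, 0, 1, 0, 0, 0.1455, 0, 0, 0, 1, 0, 0, 0.1455, 0, 0, 0, 1, 0, 0, 0.1455, 0, 0, 0, 1, 0, 0, 0.1455, 0, 0, 0, 1, 0, 0, 0.1455, 0, 0, 0, 1, 0, 0, 0.1455, 0, 0, 0, 1, 0, 0, 0.1455, 0, 0, 0, 1, 0, 0, 0, 0, 0, 0, 1]'

```text
time: 9.5
tool_pos: [0.4798, -0.212, 0.2342]
ee_rot: [-3.139, 0.003, 0.312]
wrist_force: [-0.9, 0.0, 0.1]
width: 0.0941
finger_force: 0.0
```

```bash
python3 - <<'E'
from h import *
o=robot.get_obs();print(o["tool_pos"],o["ee_rot"],o["joint_positions"])
E
```

```text
[ 0.4798 -0.212   0.2342] [-3.1387  0.0025  0.3116] [-0.5243  0.0295  1.3749  0.0001  1.741   0.7349]
```

Call:
move_arm --motion '[0, 0, 0, 0.013, 0.018, 0.2, 1, 0, 0, 0, 0, 0, 0.3, 1, 0, 0, 0, 0, 0, 0.3, 1, 0, 0, 0, 0, 0, 0.3, 1, 0, 0, 0, 0, 0, 0.25, 1, 0, 0, 0, 0, 0, 0.2, 1, 0, 0, 0, 0, 0, 0.14, 1, 0, 0, 0, 0, 0, 0, 1, 0, 0, 0, 0, 0, 0, 1]'

```text
time: 10.25
tool_pos: [0.4811, -0.213, 0.0657]
ee_rot: [-3.139, 0.003, 0.315]
wrist_force: [-0.1, 0.3, 0.3]
width: 0.0939
finger_force: 0.0
```

Call:
move_arm --motion '[0, 0, 0, 0, 0, 0, 0, 0, 0, 0, 0, 0, 0, 0, 0, 0, 0, 0, 0, 0, 0, 0, 0, 0, 0, 0, 0, 0, 0, 0, 0, 0, 0, 0, 0, 0, 0, 0, 0, 0, 0, 0, 0, 0, 0, 0, 0, 0, 0, 0, 0, 0, 0, 0, 0, 0, 0, 0, 0, 0, 0, 0, 0, 0, 0, 0, 0, 0, 0, 0, 0, 0, 0, 0, 0, 0, 0]'

```text
time: 11.17
tool_pos: [0.4823, -0.2138, 0.0674]
ee_rot: [-3.141, -0.0, 0.313]
wrist_force: [0.9, -0.2, -0.4]
width: 0.0241
finger_force: 0.0
```

Call:
move_arm --motion '[0, 0, 0, 0, 0, 0.04, 0.3, 0, 0, 0, 0, 0, 0.04, 0.3, 0, 0, 0, 0, 0, 0, 0.3, 0, 0, 0, 0, 0, 0, 0, 0, 0, 0, 0, 0, 0, 0, 0, 0, 0, 0, 0, 0, 0, 0, 0, 0, 0, 0, 0, 0, 0, 0, 0, 0, 0, 0, 0]'

```text
time: 11.83
tool_pos: [0.4819, -0.2132, 0.0592]
ee_rot: [-3.14, 0.001, 0.314]
wrist_force: [-1.0, 2.2, -0.1]
width: 0.0178
finger_force: 29.9
```

Knob gripped. Next I turn it 62° clockwise.

Call:
move_arm --motion '[0, 0, 0.0689, 0, 0, 0, 0, 0, 0, 0.13, 0, 0, 0, 0, 0, 0, 0.13, 0, 0, 0, 0, 0, 0, 0.13, 0, 0, 0, 0, 0, 0, 0.13, 0, 0, 0, 0, 0, 0, 0.13, 0, 0, 0, 0, 0, 0, 0.13, 0, 0, 0, 0, 0, 0, 0.13, 0, 0, 0, 0, 0, 0, 0.13, 0, 0, 0, 0, 0, 0, 0.13, 0, 0, 0, 0, 0, 0, 0.13, 0, 0, 0, 0, 0, 0, 0, 0, 0, 0, 0]'

```text
time: 12.83
tool_pos: [0.4818, -0.2136, 0.0592]
ee_rot: [3.141, 0.001, -0.763]
wrist_force: [-1.4, 0.8, -0.6]
width: 0.0176
finger_force: 29.9
```

Call:
move_arm --motion '[0, 0, 0, 0, 0, 0, 0, 0, 0, 0, 0, 0, 0, 0, 0, 0, 0, 0, 0, 0, 0]'

```text
time: 13.08
tool_pos: [0.4819, -0.2136, 0.0592]
ee_rot: [3.141, 0.001, -0.76]
wrist_force: [-3.6, 1.7, -0.7]
width: 0.0179
finger_force: 29.9
```

```bash
python3 - <<'E'
from h import *
o=[]
for n,(x0,y0,x1,y1) in dict(top=(350,180,455,290),scene=(290,170,395,280)).items():
    im=robot.snapshot(n)[:,:,::-1];cv2.imwrite(f"pics/{n}3.png",im);s=400/(x1-x0)
    o.append(cv2.resize(im[y0:y1,x0:x1],None,fx=s,fy=s,interpolation=2))
cv2.imwrite("pics/d.png",np.hstack(o))
c=robot.get_calibration("top");A,v=blobs(cv2.imread("pics/top3.png"),c,[.4817,-.2132],0);print([(int(a),int(x)) for a,x in zip(A,v)][20:85])
E
```

```text
[(-80, 69), (-79, 61), (-78, 55), (-77, 51), (-76, 48), (-75, 46), (-74, 45), (-73, 44), (-72, 43), (-71, 43), (-70, 43), (-69, 43), (-68, 44), (-67, 44), (-66, 46), (-65, 46), (-64, 47), (-63, 48), (-62, 50), (-61, 52), (-59, 52), (-59, 54), (-58, 54), (-57, 55), (-56, 57), (-55, 58), (-54, 58), (-53, 58), (-52, 59), (-51, 59), (-50, 59), (-49, 59), (-48, 59), (-47, 59), (-46, 59), (-45, 60), (-44, 59), (-43, 59), (-42, 58), (-41, 58), (-40, 58), (-39, 57), (-38, 57), (-37, 57), (-36, 57), (-35, 57), (-34, 56), (-33, 55), (-32, 55), (-31, 54), (-29, 53), (-29, 52), (-28, 51), (-27, 51), (-26, 50), (-25, 50), (-24, 50), (-23, 49), (-22, 48), (-21, 47), (-20, 46), (-19, 44), (-18, 44), (-17, 44), (-16, 43)]
```

View pics/d.png

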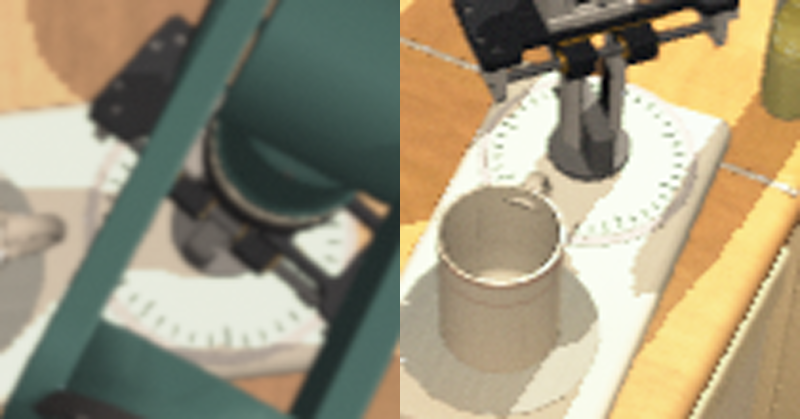

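The arm hides the mark in both views. I'll let go, rise and step aside to look.

Call:
move_arm --motion '[0, 0, 0, 0, 0, 0, 0.25, 0, 0, 0, 0, 0, 0, 0.4, 0, 0, 0, 0, 0, 0, 0.6, 0, 0, 0, 0, 0, 0, 0.6, 0, 0, 0, 0, 0, -0.2, 0.6, 0, 0, 0, 0, 0, -0.3, 0.6, 0, 0, 0, 0, 0, -0.35, 0.6, 0, 0, 0, 0, 0, -0.35, 0.6, 0, 0, 0, 0, 0, -0.35, 0.6, 0, 0, 0, 0, 0, -0.25, 0.6]'

```text
time: 14.02
tool_pos: [0.4833, -0.2144, 0.2437]
ee_rot: [-3.14, -0.006, -0.762]
wrist_force: [-0.1, -0.5, 0.0]
width: 0.0564
finger_force: 0.0
```

Call:
move_arm --motion '[0, 0, 0, -0.15, -0.13, 0, 1, 0, 0, 0, -0.2, -0.17, 0, 1, 0, 0, 0, -0.2, -0.17, 0, 1, 0, 0, 0, -0.2, -0.17, 0, 1, 0, 0, 0, -0.2, -0.17, 0, 1, 0, 0, 0, -0.2, -0.17, 0, 1, 0, 0, 0, -0.12, -0.14, 0, 1, 0, 0, 0, 0, 0, 0, 1]'

```text
time: 14.68
tool_pos: [0.468, -0.0423, 0.2402]
ee_rot: [-3.139, -0.001, -0.757]
wrist_force: [-0.2, -0.5, 0.1]
width: 0.0941
finger_force: 0.0
```

```bash
python3 - <<'E'
from h import *
im=robot.snapshot("top")[:,:,::-1].copy();cv2.imwrite(f"pics/top4.png",im)
cv2.imwrite("pics/e.png",np.hstack([cv2.resize(im[185:290,360:460],None,fx=4,fy=4,interpolation=2),cv2.resize(robot.snapshot("scene")[175:280,290:390,::-1],None,fx=4,fy=4,interpolation=2)]))
c=robot.get_calibration("top");A,v=blobs(im,c,[.4817,-.2132],0);m=np.median(v);print([(int(a),int(x)) for a,x in zip(A,v) if x<m-10])
E
```

```text
[(-89, 219), (-48, 209), (-47, 192), (-46, 168), (-45, 142), (-44, 120), (-43, 105), (-42, 102), (-41, 113), (-40, 134), (-39, 157), (-38, 180), (-37, 197), (-36, 207), (-35, 212), (-34, 217), (50, 219), (51, 217), (52, 216), (53, 214), (54, 211), (55, 208), (56, 205), (57, 202), (58, 199), (59, 196)]
```

View pics/e.png

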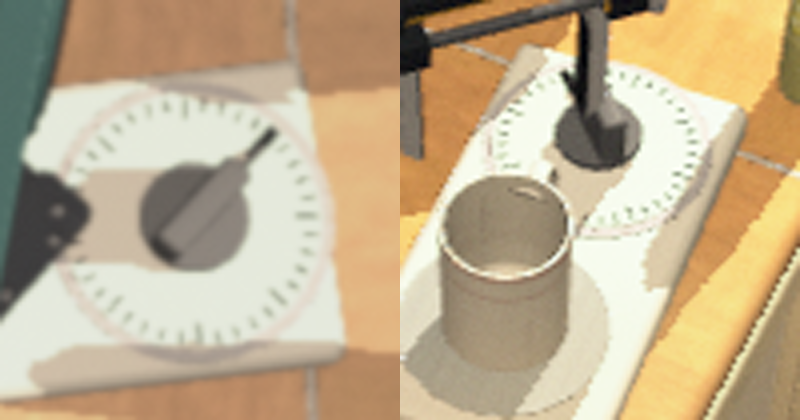

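The zero mark and pointer now show as one dark bar at about (425,219) px in the full image. It is centred at -42.3°, against about -43.3° for the pointer alone, so they are roughly 1 mm apart at the tip. The mug still stands centred on the pan, and the gripper is clear of everything. I'll hand the job in.

```bash
python3 -c "
from bench import robot
print(robot.close_job())"
```

```text
the job is handed in; nothing more can be done
None
```

The job is handed in, with no verdict returned: the mug stands in the middle of the pan, and by the last picture the zero mark is about 1 mm from the pointer's tip (limit 4 mm), at about 15 s of the 48 s allowed.

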